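File the round specimen vials in their tray

ROBOT

A 7-joint arm with a two-finger parallel gripper is mounted at the origin on the work surface. World frame = base frame: x ahead of the robot, y to its left, z up, the work surface at z = 0. Lengths are in mm, angles in degrees, forces in N, time in s.
With the tool pointing down it reaches from about 400 to 850 mm from the base axis. Payload 10.4 kg.
Tool frame: the origin (TCP) lies between the finger pads; the fingertips stand 14 mm ahead of it and the grasp point (between the pads) lies 5 mm behind it (tips_ahead is the z of the fingertips in the tool frame, in mm); z points along the fingers, y is the line along which they close (so a half turn about z gives the same grasp; the last joint's range is limited). The gripper opens to 87 mm and grips with 3 to 60 N. Pads are 19 mm wide; open, the fingers measure 117 mm over their backs; the gripper's body (75 mm by 190 mm) begins 51 mm behind the grasp point.
Start: joints at [62.189, 19.034, -3.707, 83.658, 1.238, 77.344, -5.071], TCP at [279.06, -559.268, 197.476] pointing down, gripper open.
Joint ranges: [-148.97, 148.97], [-28.65, 121.19], [-84.17, 76.75], [9.2, 138.47], [-72.65, 252.65], [3.7, 117.97], [-149.18, 149.18]. Speed limits (degrees/s): [127.2, 127.2, 159.86, 159.86, 180, 180, 180].

INTERFACE

Orientations are given as [roll, pitch, yaw] about the fixed x, y, z axes, in that order (R = Rz(yaw) Ry(pitch) Rx(roll)).
In Python, from cell import * gives the robot as it stands. The module is installed in compiled form; this text tells all that it offers. Calls block until the motion is done:
- move_pose(position, orientation): joint-space move of the TCP to a pose.
- movel(position, ori=None, rate=150): straight line of the TCP; ori=None keeps the orientation; rate is the mean speed in mm/s.
- move_joints(angles): joint-space move.
- command_gripper(opening, effort=None): opening from 0.0 (shut) to 1.0 (fully open); effort is the grip in N (None keeps the last); returns when the fingers have stopped.
- hold(seconds).
- solve_ik(position, orientation): joint angles nearest the present ones, or None.
- observe(): the state.
- read_camera(name): name is "scene" or "side" or "wrist"; returns a dict with "pixels" (400x640x3 uint8, red, green, blue), "mtx" (3x3 intrinsics, pixels), "R" (3x3) and "t" (3): a world point X has camera coordinates R X + t. Camera axes: x right, y down, z forward; pixel columns grow to the right and rows downward; lengths in mm; the calibration is good to about 2 mm. The wrist camera is an equidistant fisheye: a pixel r from the principal point sees the ray r / f radians off the axis. A picture is of the moment at which its call begins. There is no depth.
A pose or a line that the arm cannot do raises PlanningError and nothing moves.
- finish_job(): hands the job in; it is judged then, once.
The state is a dict: "clock": time; "q": joint angles; "qd": joint speeds; "joint_torque": joint torques, N m; "position": TCP position; "tool_rot": TCP orientation; "wrist_force": force on the tool from outside, world axes, zero at the start; "ft_torque": the same for the moment, N m; "opening": opening from 0.0 (shut) to 1.0 (fully open); "grasp_force": force on a finger pad.
Only numpy, scipy, OpenCV 4.12 (cv2) and the standard library are available. Lean on these libraries where they do the work, as an engineer would, in place of code of your own. Each camera call takes 0.05 s, during which the arm holds its last target. There are 200 camera calls.

TASK

Gather the four round black-capped specimen vials into the grey tray, each standing upright on the floor of its own pocket: the smallest vial in the smallest pocket, the next size in the next larger pocket, and so on to the largest. Keep the vials upright throughout, and leave the two square-sided bottles standing where they are.

Things in the scene. Friction and masses are not known exactly. Their poses are not given: they have to be found in the camera images.
- vial_tiny: The smallest of the four round specimen vials: an upright amber glass cylinder 22 mm across and 58 mm tall overall, paper label round its lower part, its top 18 mm a round black screw cap of the same 22 mm diameter. Origin: centre of the underside, z up along the vial. Best gripped by the cap, from above. Loose, 15 to 170 g.
- vial_small: The second smallest of the four round specimen vials: an upright amber glass cylinder 29 mm across and 68 mm tall overall, paper label round its lower part, its top 18 mm a round black screw cap of the same 29 mm diameter. Origin: centre of the underside, z up along the vial. Best gripped by the cap, from above. Loose, 15 to 170 g.
- vial_medium: The second largest of the four round specimen vials: an upright amber glass cylinder 36 mm across and 78 mm tall overall, paper label round its lower part, its top 18 mm a round black screw cap of the same 36 mm diameter. Origin: centre of the underside, z up along the vial. Best gripped by the cap, from above. Loose, 15 to 170 g.
- vial_large: The largest of the four round specimen vials: an upright amber glass cylinder 44 mm across and 90 mm tall overall, paper label round its lower part, its top 18 mm a round black screw cap of the same 44 mm diameter. Origin: centre of the underside, z up along the vial. Best gripped by the cap, from above. Loose, 15 to 170 g.
- pocket_tiny: Pocket for the smallest vial: fixed white foam block 64 x 64 x 20 mm with a square pocket 38 x 38 mm, open above, dark floor 3 mm above its underside. Origin: centre of the underside, 3 mm above the table; y along the row, z up. The four blocks stand in any order in a row, 64 mm apart, in one fixed grey tray (74 x 268 mm, rim 22 mm high; block tops at 23 mm).
- pocket_small: Pocket for the second smallest vial: fixed white foam block 64 x 64 x 20 mm with a square pocket 45 x 45 mm, open above, dark floor 3 mm above its underside. Origin: centre of the underside, 3 mm above the table; y along the row, z up. The four blocks stand in any order in a row, 64 mm apart, in one fixed grey tray (74 x 268 mm, rim 22 mm high; block tops at 23 mm).
- pocket_medium: Pocket for the second largest vial: fixed white foam block 64 x 64 x 20 mm with a square pocket 52 x 52 mm, open above, dark floor 3 mm above its underside. Origin: centre of the underside, 3 mm above the table; y along the row, z up. The four blocks stand in any order in a row, 64 mm apart, in one fixed grey tray (74 x 268 mm, rim 22 mm high; block tops at 23 mm).
- pocket_large: Pocket for the largest vial: fixed white foam block 64 x 64 x 20 mm with a square pocket 60 x 60 mm, open above, dark floor 3 mm above its underside. Origin: centre of the underside, 3 mm above the table; y along the row, z up. The four blocks stand in any order in a row, 64 mm apart, in one fixed grey tray (74 x 268 mm, rim 22 mm high; block tops at 23 mm).
- square_short: A look-alike that does not belong: the shorter square-sided amber glass bottle, 32 x 32 mm in plan with flat glass shoulders, 66 mm tall overall, with a round black cap 24 mm across and 18 mm high, narrower than the body. Origin: centre of the underside, x and y along its sides, z up. Loose; to be left standing where it is.
- square_tall: A look-alike that does not belong: the taller square-sided amber glass bottle, 40 x 40 mm in plan with flat glass shoulders, 82 mm tall overall, with a round black cap 30 mm across and 18 mm high, narrower than the body. Origin: centre of the underside, x and y along its sides, z up. Loose; to be left standing where it is.
Mind the look-alikes: they are no part of the job. What is shaped like the pocket_small but blue, purple or turquoise is not meant.

How it is judged (in metres and radians):
At the end, for the whole second after the job is handed in: Each round vial at rest in the pocket of its size rank, upright within 0.15 rad, within 13.5 mm of the pocket centre, underside less than 8 mm above the block's underside (pocket floor: 3 mm); both square bottles upright within 25 mm of their start (horizontal distance between vial_tiny and pocket_tiny below 0.0135 m and z of vial_tiny in the frame of pocket_tiny below 0.008 m and angle between each of vial_tiny, vial_small, vial_medium, vial_large, square_short, square_tall's own z axis and vertical below 0.15 rad and linear speed of each of vial_tiny, vial_small, vial_medium, vial_large, square_short, square_tall below 0.02 m/s and angular speed of each of vial_tiny, vial_small, vial_medium, vial_large below 0.2 rad/s and horizontal distance between vial_small and pocket_small below 0.0135 m and z of vial_small in the frame of pocket_small below 0.008 m and horizontal distance between vial_medium and pocket_medium below 0.0135 m and z of vial_medium in the frame of pocket_medium below 0.008 m and horizontal distance between vial_large and pocket_large below 0.0135 m and z of vial_large in the frame of pocket_large below 0.008 m and distance of each of square_short, square_tall from where it was at the start of the episode below 0.025 m); the robot touches nothing.
It fails at once if a round vial is tipped over or held slanted by more than about 45 degrees (angle between any of vial_tiny, vial_small, vial_medium, vial_large's own z axis and vertical above 0.8 rad).
It fails at once if a square bottle is shifted by more than 25 mm, lifted or knocked over (distance of any of square_short, square_tall from where it was at the start of the episode above 0.025 m or angle between any of square_short, square_tall's own z axis and vertical above 0.4 rad).
It also fails if it takes over 104 s, if anything falls off the work surface, if the arm or the gripper's body presses on something with over 40 N, if the wrist force passes 120 N, or if a joint passes its speed limit or range.

## Working session

There is one attempt and no reset: what is moved stays moved. The work goes in short steps, each a Python script; the robot and the scene stay as the last script left them, time stands still between calls to the robot, and variables do not carry over. Pictures are saved under pics/ and viewed, at most 14 in all, crops included, and the job is handed in when it is done.

```bash
mkdir -p pics; python3 - <<'E'
from cell import *
import cv2, numpy as np
for n in ("scene","side"):
    c=read_camera(n); cv2.imwrite(f"pics/{n}0.png",c["pixels"][:,:,::-1])
    np.savez(f"{n}0.npz",**c)
    print(n,c["mtx"],c["R"],c["t"],-c["R"].T@c["t"])
s=observe(); print(s["clock"],s["position"],s["tool_rot"])
E
```

```text
scene [[501.83797399   0.         312.18602367]
 [  0.         501.83797399 195.0890762 ]
 [  0.           0.           1.        ]] [[-0.16505366  0.98618784 -0.01381434]
 [ 0.57482874  0.08480591 -0.81386724]
 [-0.80145443 -0.14227265 -0.58088664]] [  71.84537152 -234.50583408 1462.14172487] [1318.49900042  157.05722138  659.47447436]
side [[389.46930731   0.         315.8396602 ]
 [  0.         389.46930731 200.72428435]
 [  0.           0.           1.        ]] [[-0.99072311 -0.13531084  0.01259755]
 [-0.1053909   0.70650037 -0.6998214 ]
 [ 0.08579325 -0.6946569  -0.71420677]] [507.43506839  61.05746437 853.08311183] [435.97377819 618.12441276 645.61461675]
0.1 [ 278.89051022 -558.89621237  196.70655882] [-1.79924610e+02  1.09087539e-03  2.65191733e+01]
```

View pics/scene0.png

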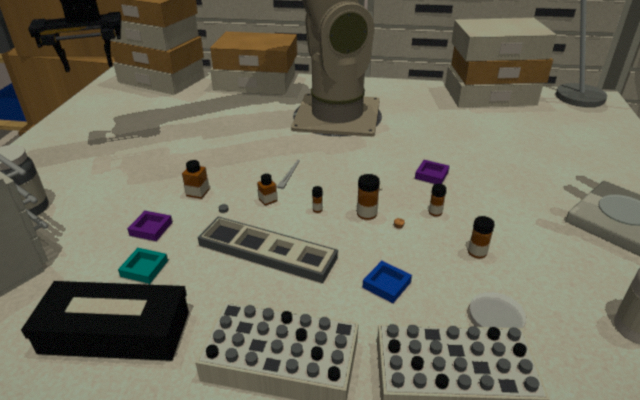

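View pics/side0.png

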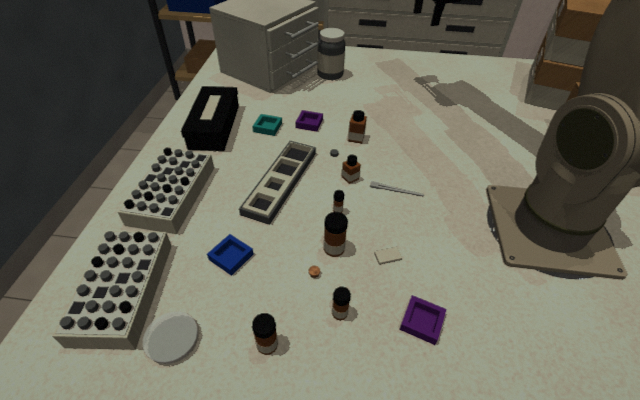

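```bash
cat > h.py <<'E'
import cv2, numpy as np
def ray(c,uv):
    d=c["R"].T@np.linalg.inv(c["mtx"])@np.array([uv[0],uv[1],1.]); return -c["R"].T@c["t"],d/np.linalg.norm(d)
def tri(rays):
    A=np.zeros((3,3));b=np.zeros(3)
    for o,d in rays:
        P=np.eye(3)-np.outer(d,d);A+=P;b+=P@o
    X=np.linalg.solve(A,b); return X,max(np.linalg.norm((np.eye(3)-np.outer(d,d))@(X-o)) for o,d in rays)
def plane(c,uv,z):
    o,d=ray(c,uv); return o+d*(z-o[2])/d[2]
E
python3 - <<'E'
from h import *
S={n:dict(np.load(n+"0.npz")) for n in("scene","side")}
seeds={"sqT":((195,168),(358,117)),"sqS":((266,180),(351,161)),"tiny":((317,191),(339,195)),"large":((369,183),(335,223)),"small":((438,189),(342,295)),"med":((483,224),(265,324))}
def blob(c,p):
    im=c["pixels"].astype(int); m=((im.max(2)<55)).astype(np.uint8)
    n,l,st,ce=cv2.connectedComponentsWithStats(m,connectivity=4)
    y0,x0=p[1]-3,p[0]-3; w=l[y0:y0+7,x0:x0+7]; w=w[w>0]
    if not len(w): return None,None
    k=np.bincount(w).argmax(); return ce[k],st[k]
for k,v in seeds.items():
    r=[];ss=[]
    for n,p in zip(S,v):
        ce,st=blob(S[n],p); ss.append(st); 
        if ce is not None:r.append(ray(S[n],ce))
    print(k,ss,*(tri(r) if len(r)==2 else []))
a=S["scene"]["pixels"][210:285,190:345,::-1]; b=S["side"]["pixels"][135:225,235:325,::-1]
a=cv2.resize(a,None,fx=5,fy=5,interpolation=cv2.INTER_CUBIC)
cv2.imwrite("pics/tray.png",a)
E
```

```text
sqT [array([186, 160,  14,  13, 139], dtype=int32), array([353, 111,  11,  11, 107], dtype=int32)] [ 437.2493855  -266.38035592   71.44974678] 0.06598976354456458
sqS [array([261, 174,  11,  11,  99], dtype=int32), array([347, 155,  10,  12,  95], dtype=int32)] [ 441.12889804 -100.77436619   55.56468416] 0.18102087790542432
tiny [array([313, 187,   9,  12,  93], dtype=int32), array([334, 190,  10,  17, 136], dtype=int32)] [459.8939755   15.96728902  44.90324109] 1.538894964517605
large [array([358, 174,  21,  19, 314], dtype=int32), array([325, 211,  23,  35, 657], dtype=int32)] [456.10073318 124.80099305  73.72805252] 4.259009828915703
small [array([432, 181,  14,  17, 175], dtype=int32), array([333, 287,  17,  25, 348], dtype=int32)] [431.59370271 268.21976868  56.56109552] 2.163669998957685
med [array([474, 216,  20,  19, 293], dtype=int32), array([253, 314,  23,  33, 616], dtype=int32)] [547.07376842 344.69246258  64.41242678] 1.2920911465889906
```

View pics/tray.png

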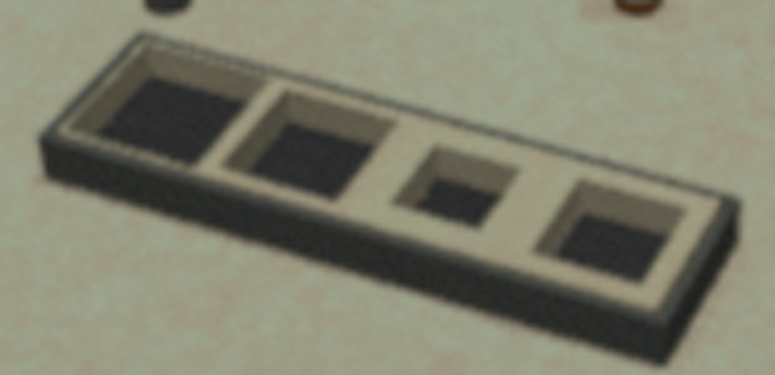

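```bash
python3 - <<'E'
from h import *
from cell import *
c=dict(np.load("scene0.npz"))
P=[plane(c,(190+u/5,210+v/5),22) for u,v in((140,35),(738,200),(668,325),(42,140))]
P=np.array(P);print(P.round(1),P.mean(0),[np.linalg.norm(P[i]-P[i-1]) for i in range(4)])
for i,p in enumerate([(470,180,330),(470,-20,330)]):
    move_pose(list(p),[180,0,0]); hold(.3)
    c=read_camera("wrist"); s=observe()
    np.savez(f"w{i}.npz",**c); cv2.imwrite(f"pics/w{i}.png",c["pixels"][:,:,::-1])
    print(s["clock"],s["position"],s["tool_rot"],s["q"],c["mtx"][0,0],c["R"],-c["R"].T@c["t"])
E
```

```text
[[ 544.4 -179.1   22. ]
 [ 608.5   78.1   22. ]
 [ 678.4   61.7   22. ]
 [ 614.5 -196.1   22. ]] [611.47344086 -58.84262812  22.        ] [np.float64(72.1547283253789), np.float64(265.055109519544), np.float64(71.827538837889), np.float64(265.5972773791285)]
3.1833 [470.03164535 179.88262554 329.94874242] [-1.79998395e+02  6.71409419e-03 -1.10858883e-02] [  36.72479386    8.62088199  -68.80727877   85.8612217     8.03016952
   90.9967163  -121.7332953 ] 309.70691628693146 [[ 6.40292242e-04 -9.99999183e-01 -1.10675116e-03]
 [-9.63670442e-01 -9.12636476e-04  2.67092580e-01]
 [-2.67093371e-01  8.95526070e-04 -9.63670239e-01]] [542.67505602 179.92432297 517.81422029]
4.35 [470.07577786 -19.07925475 330.02148632] [-1.79992688e+02 -1.03216538e-03  9.94585741e-02] [ 6.92721446e+01 -2.55687109e-03 -7.07235846e+01  8.99772580e+01
 -9.69868593e-03  9.00223817e+01 -9.13519853e+01] 309.70691628693146 [[ 3.19529335e-03 -9.99994116e-01 -1.24848984e-03]
 [-9.63708062e-01 -3.41261762e-03  2.66936555e-01]
 [-2.66939245e-01  3.50239122e-04 -9.63713296e-01]] [542.67443631 -18.5311363  517.89434806]
```

```bash
ls pics
```

```text
scene0.png
side0.png
tray.png
w0.png
w1.png
```

View pics/w0.png

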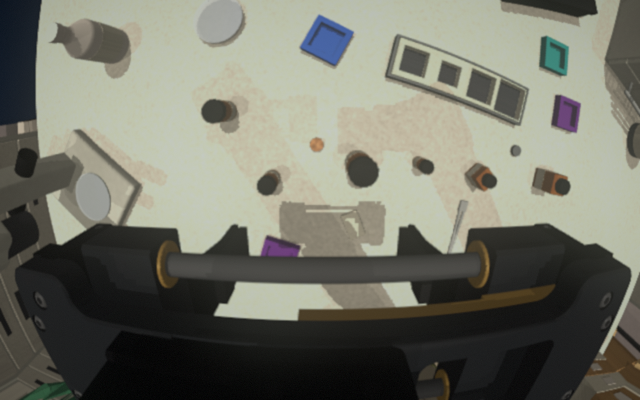

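View pics/w1.png

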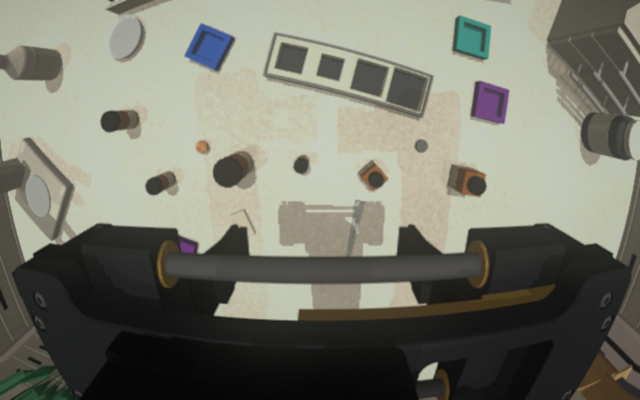

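```bash
cat >> h.py <<'E'
def wray(c,uv):
    m=c["mtx"]; q=np.array([(uv[0]-m[0,2])/m[0,0],(uv[1]-m[1,2])/m[1,1]]); th=np.hypot(*q)
    d=c["R"].T@np.append(q/th*np.sin(th),np.cos(th)); return -c["R"].T@c["t"],d
def wplane(c,uv,z):
    o,d=wray(c,uv); return (o+d*(z-o[2])/d[2])
def cap(c,p,mx=60,sat=14):
    im=c["pixels"].astype(int); m=((im.max(2)<mx)&(im[:,:,0]-im[:,:,2]<sat)).astype(np.uint8)
    m=cv2.morphologyEx(m,cv2.MORPH_OPEN,np.ones((3,3),np.uint8))
    n,l,st,ce=cv2.connectedComponentsWithStats(m,connectivity=4)
    w=l[p[1]-4:p[1]+5,p[0]-4:p[0]+5]; w=w[w>0]
    if not len(w): return None,None
    k=np.bincount(w).argmax(); return ce[k],st[k]
E
python3 - <<'E'
from h import *
V=[dict(np.load(f)) for f in("scene0.npz","side0.npz","w0.npz","w1.npz")]
F=[ray,ray,wray,wray]
seeds={"sqT":((195,168),(358,117),(562,187),(477,186)),"sqS":((266,180),(351,161),(488,180),(376,178)),"tiny":((317,191),(339,195),(426,166),(302,164)),"large":((369,183),(335,223),(362,172),(226,172)),"small":((438,189),(342,295),(264,184),(152,186)),"med":((483,224),(265,324),(210,111),(108,122))}
np.set_printoptions(precision=1,suppress=True)
for k,v in seeds.items():
    B=[cap(c,p) for c,p in zip(V,v)]
    r=[f(c,b[0]) if b[0] is not None else None for f,c,b in zip(F,V,B)]
    print(k,[None if b[1] is None else b[1][2:].tolist() for b in B])
    for ix in ((0,1,2,3),(0,3),(2,3),(0,2),(1,3)):
        if all(r[i] is not None for i in ix): print("  ",ix,*tri([r[i] for i in ix]))
for c,f in ((V[3],wplane),(V[2],wplane)):
    g=c["pixels"].max(2)
    for T in (110,130,150):
        cs,h=cv2.findContours((g>T).astype(np.uint8),cv2.RETR_CCOMP,cv2.CHAIN_APPROX_NONE)
        for q,hh in zip(cs,h[0]):
            if hh[3]<0 or not 200<cv2.contourArea(q)<3500: continue
            X=np.array([f(c,p[0],23)[:2] for p in q],np.float32); R=cv2.minAreaRect(X)
            if np.linalg.norm(np.array(R[0])-(611,-59))<150: print(T,np.array(R[0]),np.array(R[1]),R[2])
E
```

```text
sqT [[12, 12, 124], [10, 10, 93], [6, 12, 52], None]
   (0, 2) [ 437.6 -263.3   69.8] 4.171392172638885
sqS [[10, 10, 88], [9, 11, 84], None, None]
tiny [[10, 10, 87], [10, 12, 99], None, None]
large [[21, 17, 298], [22, 22, 404], None, None]
small [[29, 23, 282], [16, 19, 254], None, None]
med [[20, 18, 285], [23, 24, 451], None, [3, 3, 9]]
   (0, 3) [549.5 347.6  74.5] 7.166440229448769
   (1, 3) [546.9 349.   83.4] 0.388700419903013
110 [ 559.9 -133.5] [ 63.5 146.7] 15.017207145690918
110 [ 584.4 -153.4] [60.3 61. ] 75.89742279052734
110 [600.3 -91.1] [52.2 52.6] 75.91089630126953
110 [615.9 -29.3] [38.  38.1] 75.98442077636719
110 [631.5  32.4] [45.4 45.7] 76.02864074707031
130 [ 584.4 -153.6] [62.3 63. ] 76.35771179199219
130 [600.2 -91.6] [53.9 54. ] 75.99913024902344
130 [615.9 -29.4] [39.1 39.7] 76.11579132080078
130 [631.6  32.4] [47.  46.8] 75.93290710449219
150 [600.2 -91.4] [55.1 55.1] 76.05895233154297
150 [616.1 -29.5] [40.5 41. ] 75.504150390625
150 [631.6  32.5] [48.3 48.1] 76.01641082763672
110 [ 584.4 -153.3] [61.2 60.7] 75.48585510253906
110 [600.4 -91.6] [52.9 52.7] 76.04564666748047
110 [615.9 -29.3] [38.5 38.7] 76.34619903564453
110 [631.9  32.6] [45.4 45.5] 75.79352569580078
110 [604.6 -56.5] [271.5  77.6] 75.39911651611328
130 [600.5 -91.5] [54.6 54.3] 75.8618392944336
130 [615.9 -29.5] [40.2 40.3] 75.60033416748047
130 [631.7  32.4] [46.8 47.3] 75.92317962646484
150 [600.4 -91.8] [56.5 55.5] 76.2081069946289
150 [616.  -29.6] [41.7 41.5] 76.2081527709961
150 [631.7  32.4] [48.3 48.6] 75.99800872802734
```

```bash
python3 - <<'E'
from h import *
c=dict(np.load("w1.npz"));w=dict(np.load("w0.npz"))
for d,p in ((c,(302,164)),(c,(226,172)),(c,(152,186)),(c,(108,122)),(w,(362,172)),(w,(262,186)),(w,(210,111))):
    print(p,[tuple(map(int,d["pixels"][p[1],x])) for x in range(p[0]-18,p[0]+30,3)])
a=np.hstack([cv2.resize(d["pixels"][90:205,x:x+100,::-1],None,fx=4,fy=4) for d,x in((w,190),(c,180))])
cv2.imwrite("pics/z.png",a)
E
```

```text
(302, 164) [(199, 204, 182), (199, 205, 185), (199, 205, 185), (158, 162, 148), (68, 68, 61), (68, 69, 62), (68, 69, 62), (69, 70, 63), (110, 106, 93), (199, 199, 181), (199, 204, 187), (199, 204, 185), (200, 205, 191), (199, 204, 190), (199, 204, 187), (199, 204, 188)]
(226, 172) [(197, 196, 171), (196, 195, 171), (62, 62, 55), (63, 63, 55), (65, 65, 57), (64, 64, 56), (64, 64, 57), (64, 63, 56), (64, 64, 57), (64, 63, 57), (65, 64, 58), (61, 60, 53), (79, 68, 55), (90, 81, 66), (118, 113, 99), (140, 134, 117)]
(152, 186) [(195, 202, 179), (196, 202, 184), (196, 201, 178), (195, 200, 178), (77, 78, 71), (60, 62, 55), (60, 62, 55), (60, 62, 55), (60, 61, 54), (56, 58, 51), (81, 68, 54), (83, 72, 59), (112, 108, 94), (151, 143, 125), (158, 151, 133), (195, 200, 181)]
(108, 122) [(192, 198, 180), (192, 198, 181), (192, 198, 181), (185, 190, 173), (57, 58, 53), (59, 61, 54), (59, 60, 55), (58, 60, 54), (60, 61, 55), (56, 58, 51), (72, 65, 54), (77, 66, 53), (77, 67, 55), (84, 75, 62), (93, 92, 80), (93, 90, 79)]
(362, 172) [(192, 196, 177), (129, 123, 106), (64, 64, 57), (64, 65, 57), (66, 65, 58), (65, 65, 58), (65, 65, 59), (65, 66, 58), (65, 65, 57), (65, 65, 58), (64, 64, 57), (75, 76, 68), (195, 199, 185), (195, 200, 184), (195, 200, 177), (196, 202, 181)]
(262, 186) [(195, 201, 178), (195, 201, 177), (196, 201, 178), (195, 191, 167), (163, 163, 143), (64, 64, 57), (64, 65, 57), (64, 64, 57), (63, 64, 57), (63, 63, 56), (61, 61, 54), (122, 116, 101), (144, 138, 120), (176, 176, 154), (195, 196, 171), (194, 189, 165)]
(210, 111) [(193, 199, 181), (193, 199, 182), (194, 194, 170), (125, 124, 109), (64, 65, 58), (64, 66, 59), (65, 66, 59), (65, 66, 59), (66, 67, 59), (65, 66, 59), (65, 65, 58), (63, 63, 54), (80, 70, 56), (86, 76, 62), (92, 90, 78), (127, 120, 104)]
```

View pics/z.png

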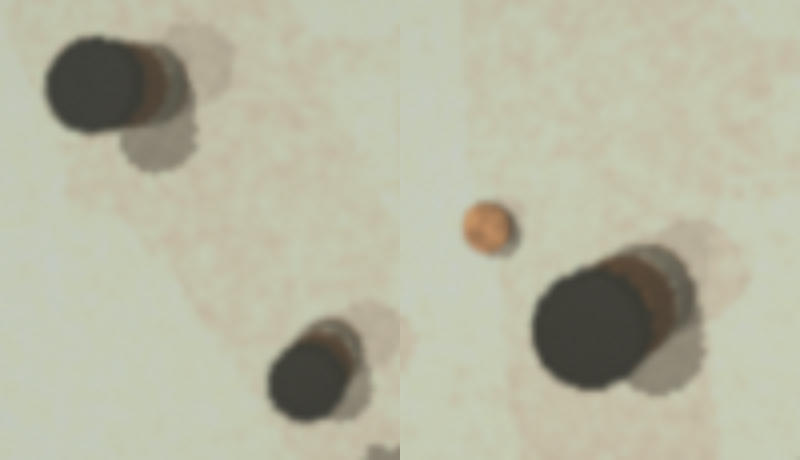

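```bash
python3 - <<'E'
from h import *
V=[dict(np.load(f)) for f in("w0.npz","w1.npz")]
seeds={"tiny":((426,166),(302,164),22,58),"large":((362,172),(226,172),44,90),"small":((264,184),(152,186),29,68),"med":((210,111),(108,122),36,78),"sqS":((488,180),(376,178),24,66),"sqT":((562,187),(477,186),30,82)}
np.set_printoptions(precision=1,suppress=True)
for k,v in seeds.items():
    r=[];o=[]
    for c,p in zip(V,v):
        im=c["pixels"].astype(int); m=((im.max(2)<95)&(im[:,:,0]-im[:,:,1]<4)).astype(np.uint8)
        m=cv2.morphologyEx(m,cv2.MORPH_OPEN,np.ones((3,3),np.uint8))
        n,l,st,ce=cv2.connectedComponentsWithStats(m,connectivity=4); w=l[p[1]-3:p[1]+4,p[0]-3:p[0]+4]; j=np.bincount(w[w>0]).argmax()
        r.append(wray(c,ce[j]))
        cs,_=cv2.findContours((l==j).astype(np.uint8),0,1)
        X=np.array([wplane(c,q[0],v[3]-5)[:2] for q in max(cs,key=len)],np.float32)
        (x,y),R=cv2.minEnclosingCircle(X); o.append([wplane(c,ce[j],v[3]-5)[:2],2*R,st[j][2:].tolist()])
    print(k,*tri(r),o)
E
```

```text
tiny [461.1  15.2  48. ] 0.09458045991117096 [[array([462. ,  16.9]), 23.242298126220703, [13, 14, 146]], [array([461.8,  14.8]), 21.509428024291992, [13, 14, 153]]]
large [458.1 122.4  81. ] 0.08224633850708471 [[array([458.9, 122.9]), 44.170047760009766, [29, 30, 702]], [array([458.7, 121.1]), 46.6711311340332, [29, 29, 662]]]
small [432.7 266.8  59.6] 0.023963590015241613 [[array([433.5, 266.1]), 30.186506271362305, [18, 19, 278]], [array([433.5, 264.6]), 35.2987060546875, [17, 17, 227]]]
med [549.5 342.4  70.5] 0.033482466649802034 [[array([549.5, 341.5]), 38.78389358520508, [24, 23, 444]], [array([549.4, 340.4]), 43.78953170776367, [19, 21, 317]]]
sqS [441.9 -99.6  58.5] 0.05150145055001704 [[array([442.5, -98.1]), 28.568082809448242, [13, 13, 139]], [array([442.4, -99.2]), 23.375226974487305, [14, 14, 153]]]
sqT [ 438.3 -265.9   73. ] 0.18050622774344596 [[array([ 439.4, -261.9]), 40.22779083251953, [14, 15, 166]], [array([ 439. , -263.7]), 33.95582962036133, [18, 17, 237]]]
```

```bash
cat >> h.py <<'E'
PK={"tiny":(461.1,15.2,22,58),"large":(458.1,122.4,44,90),"small":(432.7,266.8,29,68),"med":(549.5,342.4,36,78)}
PL={"large":(584.4,-153.4),"med":(600.3,-91.4),"tiny":(615.9,-29.4),"small":(631.7,32.4)}
E
cat > job.py <<'E'
from cell import *
from h import *
def go(k,yaw):
    x,y,d,h=PK[k]; X,Y=PL[k]; O=[180,0,yaw]; up=h-15+110
    op=(d+20)/87
    movel([*observe()["position"][:2],max(observe()["position"][2],up)],rate=200)
    move_pose([x,y,up],O); command_gripper(op,25)
    movel([x,y,h-15],O,rate=130); command_gripper(0,25); s=observe()
    print(k,"grip mm",s["opening"]*87,"F",s["grasp_force"],s["clock"])
    if abs(s["opening"]*87-d)>6: print("BAD GRASP"); return
    movel([x,y,up],O,rate=150); movel([X,Y,up],O,rate=220); hold(.2)
    print(" held",observe()["opening"]*87,observe()["position"])
    movel([X,Y,h-15+20],O,rate=150); movel([X,Y,h-15+7],O,rate=40)
    print(" fz",observe()["wrist_force"]); command_gripper(min(op,(d+20)/87)); hold(.2)
    movel([X,Y,up],O,rate=150); print(" done",observe()["clock"])
E
python3 - <<'E'
from job import *
for yaw in (75.8,-104.2):
    for n in PK:
        for p in (PK[n],PL[n]):
            for z in (PK[n][3]-9,PK[n][3]+95):
                q=solve_ik([p[0],p[1],z],[180,0,yaw]); print(yaw,n,z,None if q is None else np.round(q).tolist())
E
```

```text
75.8 tiny 49 [58.0, 23.0, -74.0, 115.0, 25.0, 61.0, -42.0]
75.8 tiny 153 [64.0, 8.0, -74.0, 108.0, 8.0, 70.0, -28.0]
75.8 tiny 49 [49.0, 50.0, -75.0, 92.0, 49.0, 78.0, -47.0]
75.8 tiny 153 [51.0, 47.0, -83.0, 86.0, 46.0, 88.0, -45.0]
75.8 large 81 [49.0, 27.0, -81.0, 111.0, 29.0, 67.0, -57.0]
75.8 large 185 [55.0, 12.0, -81.0, 104.0, 12.0, 75.0, -44.0]
75.8 large 81 [60.0, 40.0, -69.0, 92.0, 39.0, 75.0, -30.0]
75.8 large 185 [62.0, 37.0, -75.0, 85.0, 35.0, 85.0, -28.0]
75.8 small 59 [20.0, 26.0, -66.0, 108.0, 26.0, 64.0, -71.0]
75.8 small 163 [25.0, 18.0, -71.0, 101.0, 17.0, 74.0, -64.0]
75.8 small 59 [43.0, 52.0, -77.0, 89.0, 51.0, 81.0, -53.0]
75.8 small 163 [40.0, 40.0, -71.0, 83.0, 37.0, 84.0, -45.0]
75.8 med 69 [-1.0, 36.0, -50.0, 86.0, 29.0, 71.0, -69.0]
75.8 med 173 [1.0, 32.0, -54.0, 80.0, 26.0, 81.0, -67.0]
75.8 med 69 [55.0, 45.0, -74.0, 92.0, 44.0, 77.0, -39.0]
75.8 med 173 [58.0, 42.0, -81.0, 86.0, 42.0, 87.0, -37.0]
-104.2 tiny 49 [56.0, 21.0, -70.0, 115.0, 22.0, 60.0, 141.0]
-104.2 tiny 153 None
-104.2 tiny 49 [48.0, 47.0, -72.0, 92.0, 46.0, 75.0, 135.0]
-104.2 tiny 153 [47.0, 38.0, -71.0, 86.0, 36.0, 82.0, 141.0]
-104.2 large 81 [43.0, 19.0, -70.0, 111.0, 20.0, 64.0, 130.0]
-104.2 large 185 [49.0, 9.0, -74.0, 104.0, 9.0, 74.0, 139.0]
-104.2 large 81 [61.0, 42.0, -71.0, 92.0, 41.0, 76.0, 149.0]
-104.2 large 185 None
-104.2 small 59 [22.0, 29.0, -71.0, 108.0, 30.0, 65.0, 106.0]
-104.2 small 163 [25.0, 18.0, -71.0, 101.0, 17.0, 74.0, 116.0]
-104.2 small 59 [41.0, 48.0, -72.0, 89.0, 46.0, 77.0, 130.0]
-104.2 small 163 [40.0, 40.0, -71.0, 83.0, 37.0, 84.0, 135.0]
-104.2 med 69 [10.0, 49.0, -72.0, 86.0, 47.0, 79.0, 101.0]
-104.2 med 173 [9.0, 41.0, -72.0, 79.0, 39.0, 86.0, 106.0]
-104.2 med 69 [54.0, 44.0, -71.0, 92.0, 42.0, 76.0, 142.0]
-104.2 med 173 [54.0, 35.0, -71.0, 86.0, 33.0, 83.0, 148.0]
```

```bash
python3 - <<'E'
from job import *
move_joints([0,12,-4,84,1,84,-5]); s=observe(); print(s["position"],s["tool_rot"],s["clock"])
for n in PK:
    for p in (PK[n],PL[n]):
        for z in (PK[n][3]-9,PK[n][3]+95):
            q=solve_ik([p[0],p[1],z],[180,0,75.8]); print(n,z,None if q is None else np.round(q).tolist())
go("tiny",75.8)
c=read_camera("wrist"); cv2.imwrite("pics/t1.png",c["pixels"][:,:,::-1])
E
```

```text
[581.29215929 -12.9472524  268.91147043] [1.79942370e+02 1.55196725e-01 8.89347336e+01] 5.8667
tiny 49 [-2.0, 7.0, -6.0, 117.0, 1.0, 56.0, -23.0]
tiny 153 [-2.0, 1.0, -6.0, 111.0, 0.0, 69.0, -22.0]
tiny 49 [0.0, 25.0, -2.0, 94.0, 1.0, 61.0, -17.0]
tiny 153 [0.0, 19.0, -2.0, 89.0, 1.0, 72.0, -16.0]
large 81 [-10.0, 7.0, -11.0, 113.0, 1.0, 60.0, -36.0]
large 185 [-10.0, 1.0, -10.0, 106.0, 0.0, 73.0, -35.0]
large 81 [9.0, 21.0, 2.0, 95.0, -1.0, 64.0, -3.0]
large 185 [9.0, 17.0, 2.0, 88.0, -1.0, 75.0, -3.0]
small 59 [-21.0, 13.0, -18.0, 110.0, 5.0, 58.0, -55.0]
small 163 [-21.0, 7.0, -17.0, 103.0, 2.0, 71.0, -53.0]
small 59 [-4.0, 26.0, -4.0, 91.0, 2.0, 63.0, -23.0]
small 163 [-4.0, 21.0, -4.0, 85.0, 2.0, 74.0, -22.0]
med 69 [-25.0, 28.0, -15.0, 88.0, 8.0, 65.0, -55.0]
med 173 [-25.0, 23.0, -15.0, 81.0, 6.0, 76.0, -54.0]
med 69 [5.0, 22.0, -0.0, 95.0, 0.0, 62.0, -10.0]
med 173 [4.0, 17.0, -0.0, 89.0, 0.0, 74.0, -10.0]
tiny grip mm 0.6467591613289524 F 0.0 9.7917
BAD GRASP
```

View pics/t1.png

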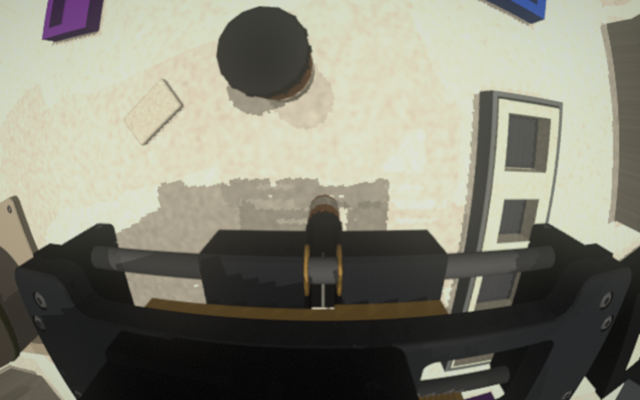

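```bash
python3 - <<'E'
from job import *
s=observe(); print(s["position"],s["tool_rot"],s["opening"],s["wrist_force"],s["clock"])
c=read_camera("wrist"); print(-c["R"].T@c["t"])
for uv,z in (((322,212),40),((322,196),0),((322,197),10),((265,50),85)): print(uv,wplane(c,uv,z))
for n in("scene","side"):
    c=read_camera(n); np.savez(n+"1.npz",**c)
    o=(317,199) if n=="scene" else (339,202)
    x,y=o; im=cv2.resize(c["pixels"][y-60:y+60,x-65:x+65,::-1],None,fx=3,fy=4)
    cv2.imwrite(f"pics/{n}1.png",im)
a=np.hstack([cv2.imread(f"pics/{n}1.png") for n in("scene","side")]); cv2.imwrite("pics/both1.png",a)
E
```

```text
[461.09680774  15.22170059  42.99312258] [-1.79999448e+02  9.35059234e-04  7.58024734e+01] 0.008356110036324724 [ 0.43244626 -0.70287693 -1.07701612] 9.8417
[478.81870808  85.79612154 230.85046889]
(322, 212) [462.7055139   24.47190459  40.        ]
(322, 196) [462.51967441  24.25261158   0.        ]
(322, 197) [463.03764352  26.17392897  10.        ]
(265, 50) [459.97239637 122.23466807  85.        ]
```

View pics/both1.png

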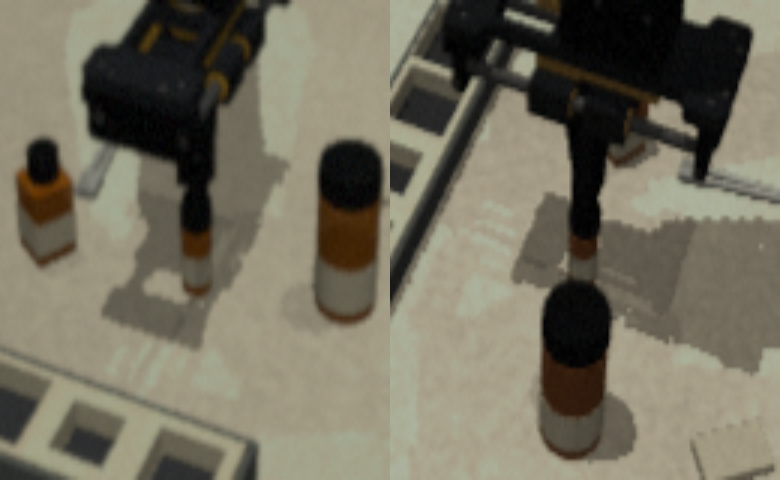

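```bash
python3 - <<'E'
from job import *
S={n:dict(np.load(n+"1.npz")) for n in("scene","side")}
print("tip",tri([ray(S["scene"],(317.7,185)),ray(S["side"],(339,192))]))
movel([461.1,15.2,170],rate=100); 
for n in("scene","side"):
    c=read_camera(n); np.savez(n+"2.npz",**c)
    x,y=(317,180) if n=="scene" else (339,180)
    cv2.imwrite(f"pics/{n}2.png",cv2.resize(c["pixels"][y-75:y+45,x-65:x+65,::-1],None,fx=3,fy=4))
a=np.hstack([cv2.imread(f"pics/{n}2.png") for n in("scene","side")]); cv2.imwrite("pics/both2.png",a)
print(observe()["wrist_force"],observe()["clock"])
E
```

```text
tip (array([460.02405187,  17.40916212,  63.60287566]), np.float64(1.0407388859019817))
[ 0.49876821 -0.08214504 -0.7805325 ] 11.5083
```

View pics/both2.png

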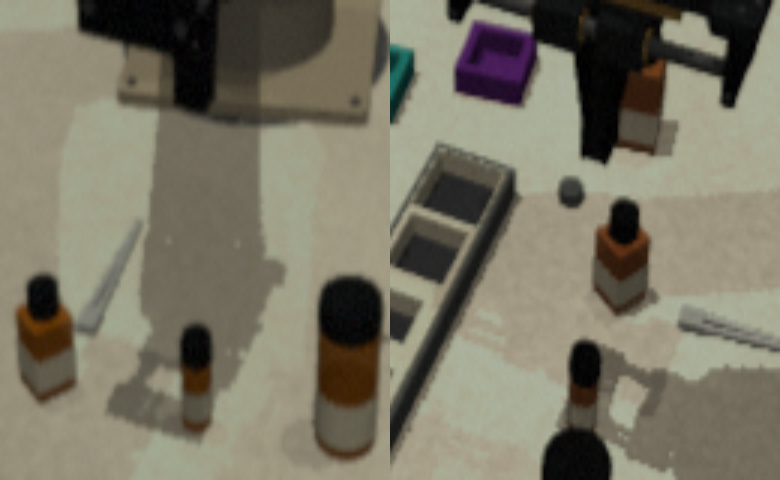

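```bash
python3 - <<'E'
from job import *
S={n:dict(np.load(n+"2.npz")) for n in("scene","side")}
print("tip",tri([ray(S["scene"],(316.3,105+108/4)),ray(S["side"],(274+207/3,105+158/4))]),observe()["position"])
for n in S: 
    im=S[n]["pixels"]; u=int(316 if n=="scene" else 342)
    print(n,[(v,im[v,u].tolist()) for v in range(124,152,2)])
E
```

```text
tip (array([459.54423935,  15.34343433, 188.79439761]), np.float64(0.8822362760390948)) [460.769968    15.1878403  169.41435417]
scene [(124, [11, 8, 9]), (126, [8, 5, 3]), (128, [1, 2, 5]), (130, [9, 8, 7]), (132, [29, 28, 24]), (134, [94, 90, 78]), (136, [115, 109, 94]), (138, [111, 106, 91]), (140, [112, 108, 92]), (142, [112, 107, 92]), (144, [114, 108, 93]), (146, [115, 109, 93]), (148, [114, 107, 92]), (150, [113, 109, 92])]
side [(124, [6, 6, 5]), (126, [5, 6, 6]), (128, [4, 3, 3]), (130, [9, 9, 9]), (132, [10, 8, 8]), (134, [11, 12, 11]), (136, [9, 7, 5]), (138, [4, 4, 4]), (140, [9, 8, 7]), (142, [8, 6, 9]), (144, [20, 21, 17]), (146, [166, 165, 143]), (148, [169, 173, 149]), (150, [171, 175, 155])]
```

```bash
python3 - <<'E'
from job import *
for op in (42/87,64/87):
    command_gripper(op); s=observe(); T=s["position"]; a=np.deg2rad(s["tool_rot"][2]); yd=np.array([np.sin(a),-np.cos(a),0])
    w=s["opening"]*87/2+5
    for n in("scene","side"):
        c=read_camera(n); g=c["pixels"].max(2)
        for sg in(1,-1):
            X=np.array([T[0],T[1],0])+sg*w*yd
            out=[]
            for dz in(-14,20):
                X[2]=T[2]+dz; p=c["mtx"]@(c["R"]@X+c["t"]); out.append((p[:2]/p[2]).round(1).tolist())
            u,v=map(int,out[1]); col=g[v-12:v+40,u]; k=np.argmax(col>45) ; print(n,round(op,2),sg,out,"edge row",v-12+k)
print(observe()["position"],observe()["opening"])
E
```

```text
scene 0.48 1 [[311.3, 153.5], [311.0, 138.2]] edge row 137
scene 0.48 -1 [[321.5, 141.4], [321.5, 126.4]] edge row 126
side 0.48 1 [[329.2, 154.1], [329.8, 140.3]] edge row 141
side 0.48 -1 [[353.8, 160.5], [355.3, 146.7]] edge row 148
scene 0.74 1 [[309.0, 156.2], [308.7, 140.8]] edge row 139
scene 0.74 -1 [[323.6, 139.0], [323.6, 124.1]] edge row 123
side 0.74 1 [[324.0, 152.7], [324.5, 138.9]] edge row 140
side 0.74 -1 [[359.1, 161.9], [360.8, 148.1]] edge row 149
[461.11573679  15.15016587 169.98927117] 0.7357232166609018
```

```bash
sed -i 's/h-15/h-49/g' job.py; python3 - <<'E'
from job import *
go("tiny",75.8)
c=read_camera("scene"); np.savez("scene3.npz",**c); cv2.imwrite("pics/s3.png",cv2.resize(c["pixels"][150:300,180:380,::-1],None,fx=4,fy=4))
E
```

```text
tiny grip mm 21.33035374624706 F 24.97128816554323 16.1583
 held 21.300688957025717 [615.34529908 -29.04962882 119.34439624]
 fz [-0.46980705 -0.8039793   0.04421013]
 done 21.0667
```

View pics/s3.png

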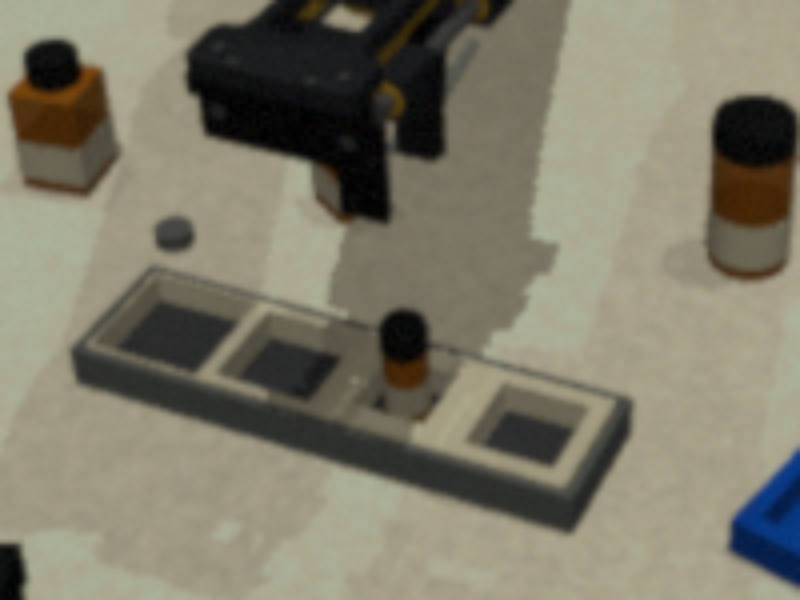

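The tiny vial stands in its pocket (crop 405,365). Next come the other three.

```bash
python3 - <<'E'
from job import *
for k in("large","med","small"): go(k,75.8)
movel([480,60,300],rate=200)
c=read_camera("wrist"); np.savez("w4.npz",**c); cv2.imwrite("pics/w4.png",c["pixels"][:,:,::-1])
c=read_camera("scene"); np.savez("s4.npz",**c); 
cv2.imwrite("pics/s4.png",cv2.resize(c["pixels"][140:290,170:370,::-1],None,fx=4,fy=4))
np.savez("side4.npz",**read_camera("side")); print(observe()["clock"])
E
```

```text
large grip mm 43.649248657797784 F 24.974868355784565 24.5167
 held 42.99263725240746 [ 584.37511248 -152.6426004   151.18139823]
 fz [ 0.24441001  0.09559149 -2.43717581]
 done 30.0667
med grip mm 35.26325181525004 F 24.975350971799344 34.125
 held 35.59369002440896 [600.3326141  -90.85030853 139.00385614]
 fz [-0.94388963 -0.097341   -0.11412082]
 done 40.2833
small grip mm 28.47405244832476 F 24.964850668329746 43.975
 held 28.510111638901023 [631.465698    33.1283819  129.18578867]
 fz [ 0.05789983  0.76504467 -0.87987246]
 done 49.55
51.0
```

View pics/s4.png

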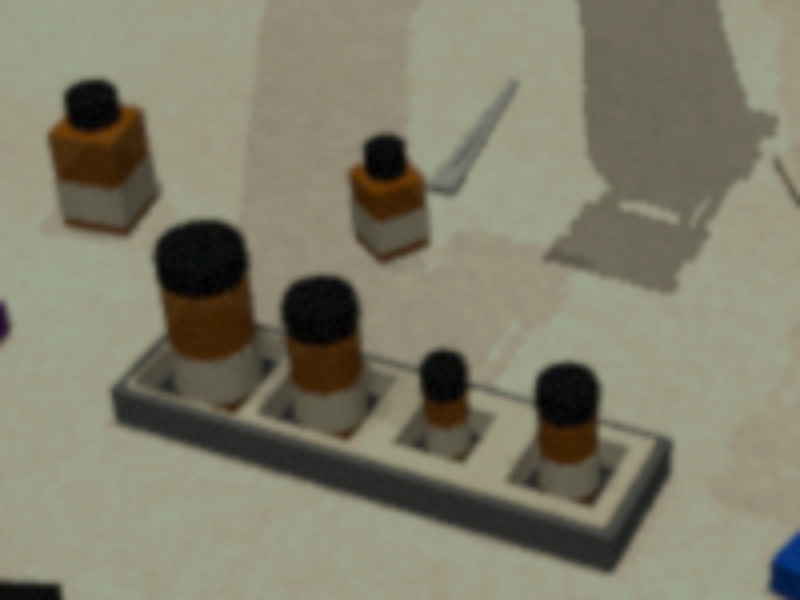

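View pics/w4.png

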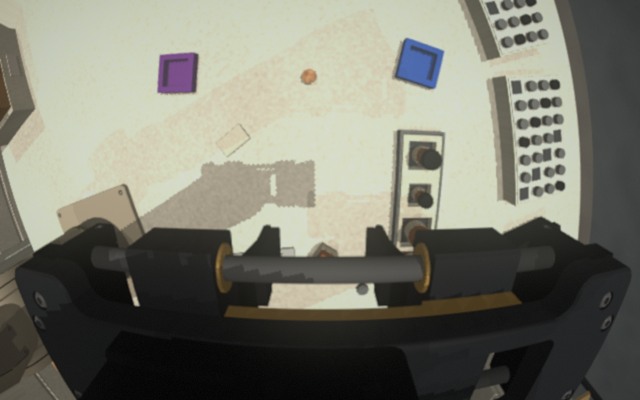

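All four stand in their pockets and both square bottles look unmoved. I'll check this by triangulating the caps before handing in.

```bash
python3 - <<'E'
from h import *
np.set_printoptions(precision=1,suppress=True)
V=[dict(np.load(f)) for f in("s4.npz","side4.npz")]
def px(c,X): p=c["mtx"]@(c["R"]@X+c["t"]); return (p[:2]/p[2]).astype(int)
T={k:(*PL[k],PK[k][3]-3.) for k in PK}; T["sqS"]=(441.9,-99.6,57.); T["sqT"]=(438.3,-265.9,73.)
for k,X in T.items():
    B=[cap(c,px(c,np.array(X)),55,14) for c in V]
    if any(b[0] is None for b in B): print(k,"none"); continue
    print(k,np.array(X),*tri([ray(c,b[0]) for c,b in zip(V,B)]),[b[1][2:4].tolist() for b in B])
E
```

```text
tiny [615.9 -29.4  55. ] [614.7 -30.3  54.6] 0.6492504177648863 [[12, 12], [10, 11]]
large [ 584.4 -153.4   87. ] [ 576.4 -159.1   83.9] 3.383344092865923 [[23, 18], [30, 16]]
small [631.7  32.4  65. ] [629.8  31.2  63.9] 0.7007611787590792 [[15, 15], [16, 14]]
med [600.3 -91.4  75. ] [599.2 -92.4  74.4] 0.4273409804663014 [[18, 17], [15, 14]]
sqS [441.9 -99.6  57. ] [ 441.  -100.5   57. ] 0.03421909702963517 [[10, 10], [9, 11]]
sqT [ 438.3 -265.9   73. ] [ 436.7 -266.5   72.5] 0.21274497205181753 [[12, 12], [10, 10]]
```

```bash
python3 - <<'E'
from h import *
from cell import *
c=dict(np.load("s4.npz")); b=cap(c,(222,206),55,14); X=plane(c,b[0],87); print(b,X)
if np.hypot(X[0]-584.4,X[1]+153.4)<7: print(finish_job())
E
```

```text
(array([219.73020528, 204.3255132 ]), array([209, 196,  23,  18, 341], dtype=int32)) [ 584.75215821 -154.01661605   87.        ]
the job is handed in; nothing more can be done
None
```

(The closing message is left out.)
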